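Unhook the long stave template and stand it in the slotted block

TASK

Take the longer of the two hanging stave templates off its barbed hook: lift it, lean its grip back towards the post and work the hole out over the barb by feel, bearing on the hook only lightly, never forcing it. Then gently lower the template upright, grip uppermost, fully home into the slot of the wooden block and let go. Leave the short template hanging and everything else on the bench where it is.

Things in the scene. Friction and masses are not known exactly. Their poses are not given: they have to be found in the camera images.
- long_template: Template to be moved, 0.2-0.35 kg: flat metal plate 5 mm thick, 50 mm wide, wooden grip on top, a round hanging hole of 26 mm diameter. Origin: centre of the hole, mid-thickness. x: plate normal (while hanging, the way the hook points), y: across, z: up to the grip. The plate reaches from 25 mm above the origin to 115 mm below (last 10 mm only 42 mm wide). It starts 38-50 mm from the post's axis.
- long_grip (a point): Centre of the long template's wooden grip, 49.5 mm above the hole's centre on the template's z; axes as the template's. The grip is a block 22 mm (x) by 26 mm (y) by 45 mm (z). While it hangs, the hole's upper edge rests on the hook's rod, the hole's centre 9.5 mm below the rod's axis.
- short_template: The other template, to be left hanging: the same but for a plate that reaches only 80 mm below its hole.
- stand_a: Fixed steel hook stand that carries the long template. Origin: on the bench, on the axis of its upright post (16 mm square, 190 mm high, with a 30 mm clamp round the hook). x: the way the hook points, z: up. Foot 12 mm high, 90 mm wide, from 45 mm behind to 55 mm ahead of the post's axis. The template is forced if it bears on the stand or hook with more than 15 N.
- bend_mid (a point): Point of stand_a, axes as its own, on the hook's rod axis, 175 mm above the bench, 105 mm from the post's axis. The rod (round, 7 mm diameter) runs level from the post to a bend. Its reach is set anew each time, is not measured, and does not change under normal loads: the true bend lies anywhere from 25 mm nearer the post to 25 mm further out than this point, to be seen or felt.
- crown_mid (a point): Point of stand_a, axes as its own, 8 mm further out and 24 mm higher than bend_mid: the crown, were the bend at bend_mid. From the bend the rod runs straight up to the crown; from there the barb points back and down to its tip, straight above the bend, 18 mm above the level rod's axis. These are axis points; add the rod's 3.5 mm radius. All lies in the stand's x-z plane.
- lift_mid (a point): Point of stand_a, axes as its own, on the rod's axis 70 mm from the post. The hook's end is higher than the hole is wide, so an upright template cannot leave. It leaves with its top leant back to the post by 30 to 40 degrees (15 at least), the hole's lower edge going under and up round the bend as its upper edge goes over the barb's tip; play in the hole is 2 mm or so there.
- stand_b: The same kind of stand, carrying the short template. The two stands may swap places.
- slot_block: Fixed wooden block 70 mm (x) by 90 mm (y) by 50 mm high with one slot in its top. Origin: centre of the underside. The slot is 10 mm wide (along x), 60 mm long (along y), 40 mm deep, its mouth chamfered 4 mm. A template stands in it upright, its plate normal along the block's x, either way round. More than 40 N on the block is ramming.
- slot (a point): Centre of the slot's floor, 10 mm above the bench; axes as those of the block. The long template is home with its origin 115 mm above this point.
- bung: Loose wooden bung, 48 mm wide and 32 mm high, a bystander.
- chisel: Loose hand tool with a straight handle, a bystander.
- mallet: Loose hammer, a bystander.
- rivet_tin: Loose metal tin, 68 mm wide and 45 mm high, a bystander.
- oil_jar: Loose jar, 60 mm wide and 100 mm high, a bystander.
- stave_offcut: Loose piece of stave, 160 by 60 by 25 mm, a bystander.
- hoop_collar: Loose steel ring, 90 mm wide and 30 mm high, a bystander.
Mind the look-alikes: they are no part of the job. What is shaped like the long_template but green is not meant. Leave any purple look-alike of the slot_block alone.

How it is judged (in metres and radians):
On the way:
1. the long template is off its hook: held in the gripper above the bench with its hole outside, beside or above the hook ((x of long_template in the frame of stand_a above 0.158 m or y of long_template in the frame of stand_a above 0.035 m or y of long_template in the frame of stand_a below -0.035 m or z of long_template in the frame of stand_a above 0.225 m) and height (world z) of long_template above 0.13 m and contact force between long_template and the fingers above 1 N), for 0.1 s.
At the end, for the whole second after the job is handed in: The long template stands released and at rest in the slot, grip up, its bottom within 5 mm of the slot's floor, upright within 12 degrees, plate along the slot within 14 degrees; the short template still hangs on its hook, moved less than 30 mm (z of long_template in the frame of slot between 0.109 and 0.12 m and horizontal distance between long_template and slot below 0.025 m and angle between long_template's own z axis and vertical below 0.22 rad and angle between the x axis of long_template and the x axis of slot_block, either way round below 0.25 rad and linear speed of long_template below 0.02 m/s and height (world z) of short_template above 0.15 m and distance of short_template from where it was at the start of the episode below 0.03 m); the robot touches nothing.
It fails at once if the hook is forced: more than 15 N between the long template and its stand (contact force between long_template and stand_a above 15 N).
It fails at once if the template is dropped or rammed into the block: more than 40 N between them (contact force between long_template and slot_block above 40 N).
It fails at once if the short template is knocked more than 30 mm (distance of short_template from where it was at the start of the episode above 0.03 m).
It fails at once if a bystander is moved more than 30 mm (distance of any of bung, chisel, mallet, rivet_tin, oil_jar, stave_offcut, hoop_collar from where it was at the start of the episode above 0.03 m).
It also fails if it takes over 72 s, if anything falls off the work surface, if the arm or the gripper's body presses on something with over 40 N, if the wrist force passes 120 N, or if a joint passes its speed limit or range.

ROBOT

A 6-joint arm with a two-finger parallel gripper is mounted at the origin on the work surface. World frame = base frame: x ahead of the robot, y to its left, z up, the work surface at z = 0. Lengths are in m, angles in degrees, forces in N, time in s.
With the tool pointing down it reaches from about 0.375 to 0.9 m from the base axis. Payload 3.1 kg.
Tool frame: the origin (TCP) lies on the centre line of the jaws, within the pads' length; the fingertips stand 25 mm ahead of it and the grasp point (between the pads) lies 6 mm ahead of it; y points along the fingers, x is the direction in which the jaws open and shut, and the axes are right-handed (so a half turn about y gives the same grasp; the last joint's range is limited). The gripper opens to 87 mm and grips with 3 to 60 N. Pads are 19 mm wide; open, the fingers measure 117 mm over their backs; the gripper's body (75 mm by 190 mm) begins 51 mm behind the grasp point.
Start: joints at [63.627, 30.224, 82.088, -0, 67.689, -10.227], TCP at [0.174, 0.6, 0.248] pointing down, gripper open.
Joint ranges: [-176.69, 176.69], [-43.24, 126.21], [12.49, 139.97], [-82, 262], [0, 151.66], [-163.58, 163.58]. Speed limits (degrees/s): [159.86, 159.86, 180, 180, 180, 180].

INTERFACE

Orientations are given as a 3x3 rotation matrix whose columns are the frame's x, y, z axes.
In Python, from rig import * gives the robot as it stands.
- The arm moves only by the tool play_rows, never from a script. Its argument "commands" is a list of rows, each a list of 2 entries, a list of its own where there are three numbers: the shift along the world's x, y, z in m, then the turn, a rotation vector about the world's x, y, z in rad. A call has 1 to 10 rows; each row is the pose to reach, as a shift and turn from the pose commanded when the call began; what a row does not reach only later rows make up. A row lasts 1/8 s, in which the tool goes at most 62.5 mm and 10.7 degrees, less where a joint would pass 70% of its speed; a pose out of reach is approached as far as the arm can. A call with a gripper value outside its range is refused whole. "gripper" is the finger opening in m, from 0 to 0.087, set as the call begins (left out, the last holds). The fingers move at their own pace and stop on an object; the grip force is fixed at half the most. Time passes only in rows, so rows that repeat a pose let the fingers close. It gives the time, the measured TCP pose, the force and the opening at its end, in the units of the state.
- read_state(): the state, without advancing time (a new reading comes with each control period).
- capture(name): name is "scene" or "top" or "wrist"; returns a dict with "frame" (400x640x3 uint8, red, green, blue), "depth" (400x640 float32, m along the optical axis (not along the pixel's ray), 0 where there is no reading), "mtx" (3x3 intrinsics, pixels), "dist_coeffs" ([k1, k2, p1, p2, k3] as OpenCV has them; the pictures are not rectified), "cam_to_world" (4x4, takes a point from camera to world coordinates); the wrist camera has in their place "hand_eye" (4x4, takes a point from camera to tool coordinates, whose origin is the TCP and whose axes are the tool frame's). Camera axes: x right, y down, z forward; pixel columns grow to the right and rows downward; lengths in m; the calibration is good to about 2 mm. A picture is of the moment at which its call begins: read the wrist's pose just before it.
- hand_in(): hands the job in, once; it reports no verdict.
The state is a dict: "time_s": time; "joint_positions": joint angles; "qvel": joint speeds; "tau": joint torques, N m; "position": TCP position; "tcp_rot": TCP orientation; "force": force on the tool from outside, world axes, zero at the start; "moment": the same for the moment, N m; "opening": opening from 0.0 (shut) to 1.0 (fully open).
Only numpy, scipy, OpenCV 4.12 (cv2) and the standard library are available. Lean on these libraries where they do the work, as an engineer would, in place of code of your own. Each camera call takes 0.05 s, during which the arm holds its last target. There are 200 camera calls.

## Working session

There is one attempt and no reset: what is moved stays moved. The work goes in short steps, Python scripts to look and compute and a tool call to move; the robot and the scene stay as the last step left them, time stands still between calls to the robot, and variables do not carry over. Pictures are saved under pics/ and viewed, about 8 in all and at most 12, crops included, and the job is handed in when it is done.

Besides the shell and the picture viewer there is one more tool, called after ">>>" by a JSON object that holds its "name" and its "arguments". play_rows: Moves the arm, as the interface text tells. Its arguments: {"type":"object","properties":{"commands":{"type":"array"},"gripper":{"type":"number"}},"required":["commands"]}

```bash
ls; mkdir -p pics; python3 - <<'E'
from rig import *
import cv2, numpy as np
s=read_state(); print(s)
for n in ("scene","top"):
    c=capture(n); cv2.imwrite(f"pics/{n}0.png",c["frame"][:,:,::-1]); np.savez(f"{n}0.npz",**c)
    print(n,c["mtx"],c["dist_coeffs"],c["cam_to_world"])
E
```

```text
pics
{'time_s': 0.0, 'joint_positions': array([ 6.36284475e+01,  3.02792123e+01,  8.21576877e+01, -5.95907483e-04,
        6.76863680e+01, -1.02277347e+01]), 'qvel': array([-0.06704669,  0.00794811,  0.01875557, -0.00774785, -0.07000078,
       -0.04397287]), 'tau': array([ 2.79090364e-05, -4.40052581e+01, -1.76584715e+01,  6.33656234e-02,
        5.83838322e-02, -1.67370699e-04]), 'position': array([0.17345342, 0.59974246, 0.24656169]), 'tcp_rot': array([[ 2.78044536e-01, -9.47024809e-04, -9.60567717e-01],
       [ 9.60565847e-01, -1.93181115e-03,  2.78045899e-01],
       [-2.11895179e-03, -9.99997686e-01,  3.72550153e-04]]), 'force': array([0.33474738, 0.73780095, 0.32676753]), 'moment': array([-0.04756515, -0.00287302,  0.06440556]), 'opening': 1.0040572372035448}
scene [[512.78232582   0.         307.39077311]
 [  0.         512.78232582 199.67985242]
 [  0.           0.           1.        ]] [0.03745048 0.         0.         0.         0.        ] [[-0.09458573  0.66047493 -0.74486671  1.41654161]
 [ 0.99539384  0.05098928 -0.08118622  0.1450143 ]
 [-0.01564125 -0.74911479 -0.66225553  0.88900698]
 [ 0.          0.          0.          1.        ]]
top [[506.45781553   0.         310.32445789]
 [  0.         506.45781553 198.03403689]
 [  0.           0.           1.        ]] [-0.0733499  0.         0.         0.         0.       ] [[-0.0245512  -0.99300179  0.1155192   0.42619064]
 [-0.99942234  0.02709626  0.02051279  0.04773921]
 [-0.02349938 -0.11494886 -0.99309342  1.38953013]
 [ 0.          0.          0.          1.        ]]
```

View pics/scene0.png

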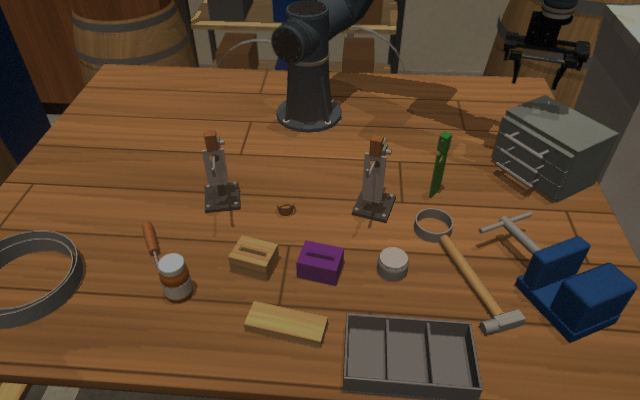

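View pics/top0.png

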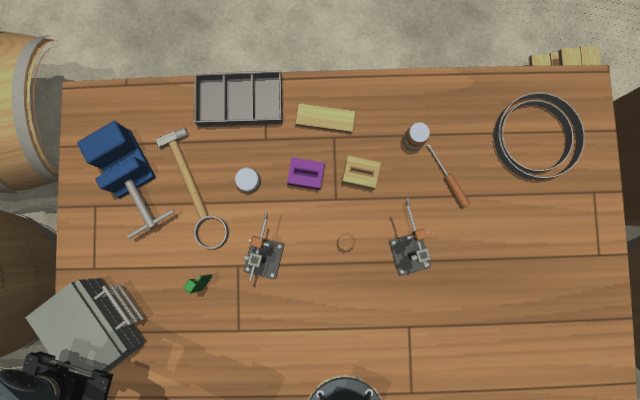

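The scene view shows a left template (215,165), a right template (375,180), a green look-alike (440,165), the wooden block (254,257) and a purple look-alike block (320,262). Next I'll take a close crop of the two candidates and measure them from depth.

```bash
cat > h.py <<'E'
import numpy as np, cv2
def cloud(c,T=None):
    """world points per pixel (400x640x3), nan where no depth"""
    T=c["cam_to_world"] if T is None else T
    u,v=np.meshgrid(np.arange(640.),np.arange(400.))
    n=cv2.undistortPoints(np.stack([u,v],-1).reshape(-1,1,2),c["mtx"],c["dist_coeffs"]).reshape(400,640,2)
    d=c["depth"].astype(float).copy(); d[d<=0]=np.nan
    p=np.dstack([n,np.ones((400,640))])*d[...,None]
    return p@T[:3,:3].T+T[:3,3]
def ray(c,uv,T=None):
    T=c["cam_to_world"] if T is None else T
    n=cv2.undistortPoints(np.array(uv,float).reshape(-1,1,2),c["mtx"],c["dist_coeffs"]).reshape(-1,2)
    return T[:3,3],np.c_[n,np.ones(len(n))]@T[:3,:3].T
def onplane(c,uv,z,T=None):
    o,d=ray(c,uv,T); return o+d*((z-o[2])/d[:,2])[:,None]
E
python3 - <<'E'
import numpy as np,cv2
from h import *
s=dict(np.load("scene0.npz"));t=dict(np.load("top0.npz"))
a=s["frame"][115:230,190:250,::-1]; b=s["frame"][115:230,345:405,::-1]
c=t["frame"][190:290,230:290,::-1]; d=t["frame"][190:290,385:445,::-1]
k=dict(fx=5,fy=5,interpolation=cv2.INTER_CUBIC)
r=lambda x,w,h:cv2.resize(x,(w,h),interpolation=cv2.INTER_CUBIC)
cv2.imwrite("pics/crop1.png",np.hstack([r(x,200*1,int(200*x.shape[0]/60))[:333] for x in (a,b,c,d)]))
P=cloud(s);Q=cloud(t)
for n,(x0,x1,y0,y1) in dict(A=(190,250,125,215),B=(345,405,130,222)).items():
    p=P[y0:y1,x0:x1].reshape(-1,3); col=s["frame"][y0:y1,x0:x1].reshape(-1,3).astype(int)
    for lo in np.arange(0.0,0.28,0.02):
        m=(p[:,2]>lo)&(p[:,2]<lo+.02)
        if m.sum()>3: print(n,round(lo,2),m.sum(),p[m].min(0).round(3),p[m].max(0).round(3))
for n,(x0,x1,y0,y1) in dict(block=(335,390,148,195),topA=(385,445,195,285),topB=(230,290,205,290)).items():
    p=Q[y0:y1,x0:x1].reshape(-1,3)
    for lo in (0.008,.04,.14,.16,.18,.2,.22,.24):
        m=(p[:,2]>lo)&(p[:,2]<lo+.02)
        if m.sum()>3: print(n,round(lo,2),m.sum(),p[m].min(0).round(3),p[m].max(0).round(3),p[m].mean(0).round(3))
E
```

```text
A 0.0 2774 [ 0.081 -0.362  0.   ] [ 0.498 -0.107  0.019]
A 0.02 36 [ 0.385 -0.195  0.02 ] [ 0.436 -0.163  0.039]
A 0.04 21 [ 0.428 -0.195  0.04 ] [ 0.437 -0.179  0.051]
A 0.08 83 [ 0.464 -0.2    0.084] [ 0.482 -0.153  0.1  ]
A 0.1 135 [ 0.464 -0.2    0.1  ] [ 0.484 -0.153  0.12 ]
A 0.12 123 [ 0.412 -0.201  0.12 ] [ 0.482 -0.153  0.14 ]
A 0.14 127 [ 0.431 -0.2    0.14 ] [ 0.483 -0.153  0.16 ]
A 0.16 173 [ 0.414 -0.201  0.16 ] [ 0.552 -0.151  0.18 ]
A 0.18 155 [ 0.404 -0.203  0.18 ] [ 0.56  -0.153  0.2  ]
A 0.2 88 [ 0.465 -0.187  0.2  ] [ 0.56  -0.154  0.22 ]
A 0.22 132 [ 0.459 -0.191  0.22 ] [ 0.488 -0.162  0.239]
B 0.0 2451 [0.074 0.122 0.   ] [0.491 0.301 0.019]
B 0.04 52 [0.456 0.178 0.047] [0.474 0.219 0.06 ]
B 0.06 129 [0.458 0.175 0.06 ] [0.477 0.223 0.08 ]
B 0.08 133 [0.455 0.174 0.08 ] [0.476 0.222 0.1  ]
B 0.1 135 [0.457 0.175 0.1  ] [0.474 0.223 0.12 ]
B 0.12 134 [0.426 0.174 0.12 ] [0.477 0.223 0.14 ]
B 0.14 124 [0.427 0.175 0.14 ] [0.475 0.222 0.16 ]
B 0.16 193 [0.375 0.174 0.16 ] [0.531 0.236 0.18 ]
B 0.18 178 [0.379 0.175 0.18 ] [0.538 0.234 0.2  ]
B 0.2 93 [0.46  0.178 
[... 711 characters left out ...]
[ 0.499 -0.162  0.206]
topA 0.22 109 [ 0.46  -0.189  0.22 ] [ 0.485 -0.161  0.24 ] [ 0.473 -0.175  0.236]
topA 0.24 12 [ 0.462 -0.186  0.24 ] [ 0.478 -0.163  0.245] [ 0.472 -0.175  0.242]
topB 0.01 800 [0.346 0.138 0.008] [0.572 0.299 0.025] [0.423 0.199 0.013]
topB 0.04 6 [0.416 0.199 0.04 ] [0.429 0.203 0.058] [0.422 0.201 0.049]
topB 0.16 127 [0.372 0.173 0.163] [0.522 0.235 0.18 ] [0.445 0.203 0.176]
topB 0.18 228 [0.375 0.174 0.18 ] [0.535 0.233 0.2  ] [0.438 0.205 0.188]
topB 0.2 14 [0.452 0.177 0.201] [0.531 0.189 0.217] [0.488 0.184 0.207]
topB 0.22 105 [0.451 0.183 0.222] [0.477 0.212 0.24 ] [0.465 0.197 0.236]
topB 0.24 11 [0.454 0.186 0.24 ] [0.474 0.204 0.243] [0.463 0.198 0.241]
```

View pics/crop1.png

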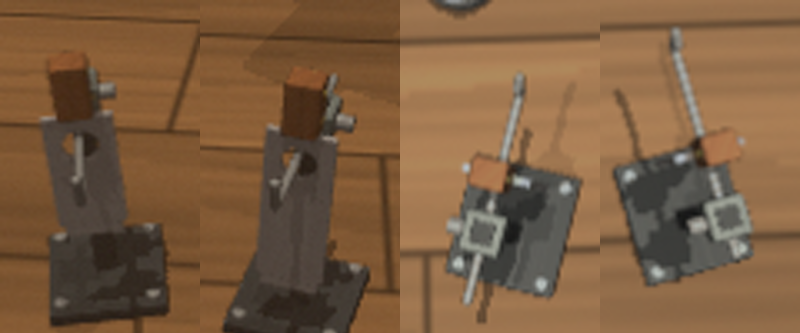

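The right template (375,180), world about (0.465, 0.198), is the long one: its plate goes down to z≈0.047, against 0.084 for the left one at (215,165). The wooden, non-purple block is at (254,257). Next I'll fit the hook, post, plate and block lines from the two clouds.

```bash
python3 - <<'E'
import numpy as np,cv2
from h import *
from rig import *
s=dict(np.load("scene0.npz"));t=dict(np.load("top0.npz"))
w=capture("wrist"); print(w["hand_eye"].round(4),w["mtx"].round(1),w["dist_coeffs"])
P=cloud(s);Q=cloud(t)
def rect(c,C,hsv_lo,hsv_hi,roi,zr):
    x0,x1,y0,y1=roi
    h=cv2.cvtColor(c["frame"],cv2.COLOR_RGB2HSV)
    p=C[y0:y1,x0:x1].reshape(-1,3); 
    m=(p[:,2]>zr[0])&(p[:,2]<zr[1])
    return p[m]
# block top from top view
p=rect(t,Q,0,0,(335,385,150,192),(.045,.056)); r=cv2.minAreaRect(p[:,:2].astype(np.float32)*1000); print("block",r)
# grip top
p=rect(t,Q,0,0,(240,280,225,255),(.228,.246)); r=cv2.minAreaRect(p[:,:2].astype(np.float32)*1000); print("gripB",r,len(p),p.mean(0))
# plate from scene: fit line in xy
p=rect(s,P,0,0,(345,405,130,222),(.06,.16)); p=p[p[:,0]>.45]
l=cv2.fitLine(p[:,:2].astype(np.float32),cv2.DIST_HUBER,0,.001,.001).ravel(); print("plate",l, p.mean(0), np.degrees(np.arctan2(l[1],l[0])))
# foot
p=rect(t,Q,0,0,(235,290,230,285),(.009,.02));p=p[(p[:,0]<.5)]
r=cv2.minAreaRect(p[:,:2].astype(np.float32)*1000); print("foot",r)
# hook from top view
for nm,C,roi in (("top",Q,(240,290,205,240)),("scene",P,(345,405,130,222))):
    p=rect(None or t,C,0,0,roi,(.165,.215)) if 0 else C[roi[2]:roi[3],roi[0]:roi[1]].reshape(-1,3)
    p=p[(p[:,2]>.165)&(p[:,2]<.215)&(p[:,0]>.483)]
    p=p[np.argsort(p[:,0])]; print(nm,len(p)); print(p[::max(1,len(p)//40)].round(4).tolist())
    l=cv2.fitLine(p[:,:2].astype(np.float32),cv2.DIST_HUBER,0,.001,.001).ravel(); print(l,np.degrees(np.arctan2(l[1],l[0])))
# post top/clamp
p=rect(t,Q,0,0,(240,270,245,275),(.182,.196));r=cv2.minAreaRect(p[:,:2].astype(np.float32)*1000); print("post",r,len(p))
E
```

```text
[[ 1.000e+00  2.400e-03 -2.000e-04 -1.000e-03]
 [ 9.000e-04 -2.797e-01  9.601e-01 -1.364e-01]
 [ 2.200e-03 -9.601e-01 -2.797e-01  7.710e-02]
 [ 0.000e+00  0.000e+00  0.000e+00  1.000e+00]] [[354.6   0.  317.7]
 [  0.  354.6 195.9]
 [  0.    0.    1. ]] [0.01885811 0.         0.         0.         0.        ]
block ((649.0650024414062, -63.28280258178711), (90.06272888183594, 70.87488555908203), 75.98362731933594)
gripB ((464.68890380859375, 197.15701293945312), (27.37791633605957, 21.484731674194336), 74.4137191772461) 114 [0.46445479 0.19692755 0.2370314 ]
plate [0.2595214  0.96573734 0.46652943 0.19936433] [0.46652943 0.19936434 0.10859055] 74.95833
foot ((422.38934326171875, 217.99044799804688), (107.21371459960938, 118.71520233154297), 74.69763946533203)
top 71
[[0.4834, 0.1928, 0.1809], [0.4836, 0.1909, 0.1761], [0.4836, 0.1955, 0.1781], [0.4858, 0.1926, 0.1824], [0.4859, 0.1885, 0.1762], [0.486, 0.1908, 0.177], [0.4882, 0.1926, 0.1819], [0.4882, 0.1882, 0.1783], [0.4884, 0.1908, 0.1771], [0.4907, 0.1905, 0.179], [0.491, 0.189, 0.1715], [0.4911, 0.1938, 0.1719], [0.4928, 0.19, 0
[... 2519 characters left out ...]
02, 0.1779, 0.1987], [0.5303, 0.1835, 0.1768], [0.5304, 0.181, 0.1824], [0.5307, 0.1834, 0.1799], [0.5308, 0.18, 0.1993], [0.5314, 0.1821, 0.2], [0.5317, 0.1783, 0.1917], [0.5318, 0.1828, 0.1892], [0.5319, 0.1785, 0.189], [0.5322, 0.1786, 0.1865], [0.5328, 0.1829, 0.1872], [0.5335, 0.18, 0.1987], [0.5336, 0.1806, 0.1905], [0.534, 0.1825, 0.1937], [0.5341, 0.1823, 0.1965], [0.5342, 0.1804, 0.1937], [0.5347, 0.1807, 0.1886], [0.5348, 0.1821, 0.1998], [0.5356, 0.1778, 0.2002], [0.5371, 0.1779, 0.1987], [0.5378, 0.18, 0.1993]]
[ 0.96566975 -0.25977275  0.50887305  0.18772617] -15.056578
post ((427.5971984863281, 198.64572143554688), (37.90988540649414, 63.923065185546875), 20.56003761291504) 166
```

```bash
python3 - <<'E'
import numpy as np
from h import *
t=dict(np.load("top0.npz"));Q=cloud(t)
for n,(x0,x1,y0,y1) in dict(drawers=(25,145,275,370),green=(180,215,268,298)).items():
    p=Q[y0:y1,x0:x1].reshape(-1,3);p=p[p[:,2]>.03]; print(n,np.nanpercentile(p,[1,50,99],axis=0).round(3))
E
```

```text
drawers [[0.169 0.535 0.039]
 [0.263 0.636 0.158]
 [0.375 0.768 0.335]]
green [[0.344 0.35  0.032]
 [0.367 0.361 0.155]
 [0.386 0.378 0.192]]
```

>>> {"name": "play_rows", "arguments": {"commands": [[[0,0,0.04],[0,0,0]],[[0.01,-0.015,0.09],[0,0,-0.05]],[[0.03,-0.05,0.1],[0,0,-0.2]],[[0.06,-0.09,0.1],[0,0,-0.37]],[[0.09,-0.13,0.1],[0,0,-0.54]],[[0.12,-0.175,0.1],[0,0,-0.71]],[[0.15,-0.22,0.1],[0,0,-0.88]],[[0.18,-0.265,0.1],[0,0,-1.05]],[[0.21,-0.31,0.1],[0,0,-1.22]],[[0.24,-0.355,0.1],[0,0,-1.39]]], "gripper": 0.087}}

```text
time_s: 1.4
position: [0.4143, 0.2438, 0.3475]
tcp_rot: [[0.994, -0.0, 0.106], [-0.106, 0.0, 0.994], [-0.0, -1.0, 0.0]]
force: [1.0, 0.8, -0.1]
opening: 0.999
```

>>> {"name": "play_rows", "arguments": {"commands": [[[0.025,-0.04,-0.01],[0,0,-0.08]],[[0.045,-0.07,-0.02],[0,0,-0.159]],[[0.056,-0.085,-0.028],[0,0,-0.159]],[[0.056,-0.085,-0.028],[0,0,-0.159]],[[0.056,-0.085,-0.028],[0,0,-0.159]],[[0.056,-0.085,-0.028],[0,0,-0.159]]]}}

```text
time_s: 2.15
position: [0.4692, 0.1615, 0.3199]
tcp_rot: [[0.967, 0.0, 0.255], [-0.255, 0.0, 0.967], [0.0, -1.0, 0.0]]
force: [-0.2, 0.5, -0.2]
opening: 0.998
```

```bash
python3 - <<'E'
from rig import *
import cv2,numpy as np
s=read_state(); print(s["position"],s["tcp_rot"],s["force"],s["moment"],s["joint_positions"])
w=capture("wrist"); T=np.eye(4);T[:3,:3]=s["tcp_rot"];T[:3,3]=s["position"];w["T"]=T@w["hand_eye"]
np.savez("w1.npz",**w); cv2.imwrite("pics/w1.png",w["frame"][:,:,::-1])
E
```

```text
[0.46919117 0.16145105 0.31994381] [[ 9.66940736e-01  4.12696616e-04  2.55000867e-01]
 [-2.55001013e-01  3.51305178e-04  9.66940722e-01]
 [ 3.09470039e-04 -9.99999853e-01  4.44929342e-04]] [-0.22514778  0.46228212 -0.22619397] [-0.1138405   0.07750055  0.01775525] [6.05177964e+00 1.52234127e+01 9.47718287e+01 1.86502981e-02
 6.99791235e+01 2.08190403e+01]
```

View pics/w1.png

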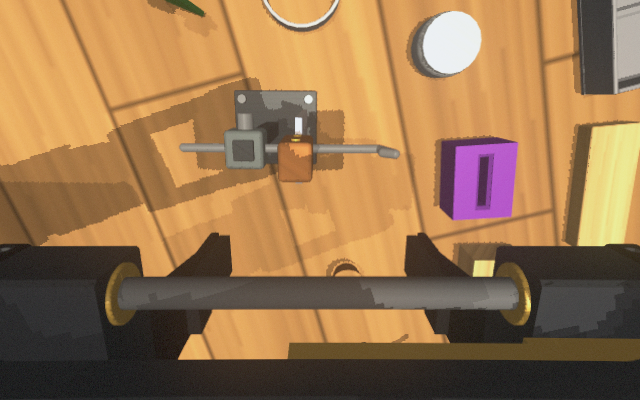

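The wrist view shows the clamp at (245,150), the long grip top at (296,161), the rod running horizontally to (375,150) and the hook's end at (398,154). I'll measure these.

```bash
python3 - <<'E'
import numpy as np,cv2
from h import *
w=dict(np.load("w1.npz"));T=w["T"];C=cloud(w,T)
f=w["frame"].astype(int); sat=f.max(2)-f.min(2)
h=np.array([np.cos(np.radians(-15)),np.sin(np.radians(-15))]);n=np.array([-h[1],h[0]])
O=np.array([.465,.198])
m=(C[...,2]>.16)&(C[...,2]<.215)
u,v=np.meshgrid(np.arange(640),np.arange(400))
for a in range(318,404,4):
    k=m&(u==a)&(v>130)&(v<175)
    if k.any():
        p=C[k]; rows=v[k]; q=p[:,:2]-O
        ax=onplane(w,[[a,rows.mean()]],.175,T)[0]
        print(a,rows.min(),rows.max(),"z",np.median(p[:,2]).round(4),p[:,2].max().round(4),"s",(q@h).mean().round(4),"n",(q@n).mean().round(4),"axis@.175 s,n",((ax[:2]-O)@h).round(4),((ax[:2]-O)@n).round(4))
k=m&(u>316)&(u<410)&(v>130)&(v<175); q=C[k][:,:2]-O
print("tip smax",np.sort(q@h)[-8:].round(4),"z max",np.sort(C[k][:,2])[-8:].round(4))
k=m&(u>318)&(u<372)&(v>130)&(v<175);l=cv2.fitLine(C[k][:,:2].astype(np.float32),cv2.DIST_HUBER,0,.001,.001).ravel();print("rod",l,np.degrees(np.arctan(l[1]/l[0])))
# grip
k=(C[...,2]>.228)&(C[...,2]<.25)&(u>270)&(u<320)&(v>125)&(v<190); r=cv2.minAreaRect((C[k][:,:2]*1000).astype(np.float32));print("grip",r,C[k].mean(0),"s,n",((C[k][:,:2].mean(0)-O)@h).round(4),((C[k][:,:2].mean(0)-O)@n).round(4),C[k][:,2].max())
# post top
k=(C[...,2]>.18)&(C[...,2]<.2)&(u>215)&(u<275)&(v>120)&(v<172); r=cv2.minAreaRect((C[k][:,:2]*1000).astype(np.float32));print("clamp",r,"s",np.percentile((C[k][:,:2]-O)@h,[1,50,99]),"n",np.percentile((C[k][:,:2]-O)@n,[1,50,99]))
# plate top? 
hsv=cv2.cvtColor(w["frame"],cv2.COLOR_RGB2HSV)
E
```

```text
318 144 152 z 0.177 0.1786 s 0.0134 n -0.0007 axis@.175 s,n 0.0134 -0.001
322 144 152 z 0.177 0.1774 s 0.0166 n -0.0007 axis@.175 s,n 0.0166 -0.001
326 144 152 z 0.1767 0.1786 s 0.0197 n -0.0007 axis@.175 s,n 0.0198 -0.001
330 144 152 z 0.1768 0.1782 s 0.0229 n -0.0007 axis@.175 s,n 0.023 -0.0009
334 144 152 z 0.1771 0.1781 s 0.0261 n -0.0007 axis@.175 s,n 0.0261 -0.0009
338 144 152 z 0.1775 0.1788 s 0.0292 n -0.0006 axis@.175 s,n 0.0293 -0.0009
342 144 152 z 0.177 0.1784 s 0.0324 n -0.0006 axis@.175 s,n 0.0325 -0.0009
346 144 152 z 0.1774 0.1784 s 0.0355 n -0.0005 axis@.175 s,n 0.0357 -0.0009
350 144 152 z 0.1774 0.1782 s 0.0387 n -0.0005 axis@.175 s,n 0.0389 -0.0008
354 144 152 z 0.1766 0.1787 s 0.0418 n -0.0005 axis@.175 s,n 0.042 -0.0008
358 144 152 z 0.1771 0.1788 s 0.045 n -0.0005 axis@.175 s,n 0.0452 -0.0008
362 144 152 z 0.1774 0.1792 s 0.0481 n -0.0004 axis@.175 s,n 0.0484 -0.0008
366 144 152 z 0.1767 0.1784 s 0.0513 n -0.0005 axis@.175 s,n 0.0516 -0.0008
370 144 152 z 0.1772 0.178 s 0.0545 n -0.0005 axis@.175 s,n 0.0547 -0.0008
374 144 152 z 0.1771 0.1775 s 0.0576 n -0.0005
[... 346 characters left out ...]
0.2007 0.2024 s 0.0686 n -0.0008 axis@.175 s,n 0.0741 -0.005
398 150 156 z 0.2004 0.2016 s 0.0715 n -0.0005 axis@.175 s,n 0.0772 -0.0046
tip smax [0.0714 0.0715 0.0716 0.0716 0.0716 0.0724 0.0724 0.0725] z max [0.2018 0.2019 0.202  0.2021 0.2021 0.2022 0.2023 0.2024]
rod [ 0.9676201  -0.25241104  0.49837673  0.18846427] -14.620231
grip ((463.3335876464844, 198.09024047851562), (26.290231704711914, 21.579404830932617), 76.16796112060547) [0.46361321 0.19853639 0.23601754] s,n -0.0015 0.0002 0.238657902917481
clamp ((423.3014221191406, 211.50527954101562), (35.718631744384766, 30.708511352539062), 75.0889663696289) s [-0.05767521 -0.04254281 -0.02863168] n [-0.01535958  0.00044776  0.01705661]
```

Hook: the rod is along -14.7° and its bend is about 0.1035 m from the post, close to bend_mid. Next comes a clearance-weighted path (s, z, lean) over the given hook profile.

```bash
cat > plan.py <<'E'
import numpy as np
from scipy.sparse import coo_matrix
from scipy.sparse.csgraph import dijkstra
# coords relative to bend (mm): s outward, z up from rod axis
seg=lambda a,b:np.linspace(a,b,int(np.hypot(*np.subtract(b,a))/.7)+2)
hook=np.r_[seg((-104,0),(0,0)),seg((0,0),(8,24)),seg((8,24),(0,18))]
post=np.array([(x,z) for x in np.linspace(-119,-89,4) for z in np.linspace(-175,15,30)])
boxes=[(-2.5,2.5,13,27),(-2.5,2.5,-115,-13),(-11,11,27,72),(-26,26,36,110),(-95,95,106,200)]
def sdf(p,b):
    c=np.array([(b[0]+b[1])/2,(b[2]+b[3])/2]);hh=np.array([(b[1]-b[0])/2,(b[3]-b[2])/2])
    q=np.abs(p-c)-hh
    return np.hypot(*np.moveaxis(np.maximum(q,0),-1,0))+np.minimum(q.max(-1),0)
def clr(s,z,th):
    c,n=np.cos(th),np.sin(th); out=np.full(np.shape(s),99.)
    for pts,r,bx in ((hook,3.5,boxes),(post,0,boxes)):
        d=pts-np.stack([s,z],-1)[...,None,:]
        q=np.stack([d[...,0]*c+d[...,1]*n,-d[...,0]*n+d[...,1]*c],-1)
        for b in bx: out=np.minimum(out,sdf(q,b).min(-1)-r)
    return out
if __name__=="__main__":
    S=np.arange(-64,70,1.);Z=np.arange(-25,45,1.);TH=np.radians(np.arange(0,46,2.5))
    G=np.stack([np.array([clr(np.full(len(Z),s),Z,t) for s in S]) for t in TH])
    sh=G.shape; idx=np.arange(G.size).reshape(sh); I=[];J=[];W=[]
    for dt in(-1,0,1):
     for ds in(-1,0,1):
      for dz in(-1,0,1):
        if (dt,ds,dz)<=(0,0,0): continue
        def sl(d,n): return slice(max(0,-d),n-max(0,d)),slice(max(0,d),n-max(0,-d))
        a,b=zip(*[sl(d,n) for d,n in zip((dt,ds,dz),sh)])
        g=np.minimum(G[a],G[b]); m=g>.3
        I.append(idx[a][m]);J.append(idx[b][m]);W.append(np.sqrt(2*dt*dt+ds*ds+dz*dz)/np.minimum(g[m],6)**2)
    A=coo_matrix((np.concatenate(W),(np.concatenate(I),np.concatenate(J))),shape=(G.size,)*2).tocsr()
    st=idx[0,3,25]; go=idx[0,-5,45]
    d,pr=dijkstra(A,directed=False,indices=st,return_predecessors=True)
    print(G.ravel()[st],G.ravel()[go],d[go]); path=[go]
    while path[-1]!=st: path.append(pr[path[-1]])
    path=path[::-1]; P=[]
    for k in path:
        t,i,j=np.unravel_index(k,sh); P.append((S[i],Z[j],np.degrees(TH[t]),G[t,i,j]))
    P=np.array(P);np.save("path.npy",P); print("min",P[:,3].min())
    print("\n".join(" ".join(f"{x:.1f}" for x in r) for r in P[::2]))
E
python3 plan.py
```

```text
9.5 41.053338819890925 5.002530117704666
min 3.847570697831509
-61.0 0.0 0.0 9.5
-59.0 0.0 0.0 9.5
-57.0 0.0 0.0 9.5
-55.0 0.0 2.5 9.4
-53.0 0.0 5.0 9.2
-51.0 0.0 5.0 9.2
-49.0 0.0 5.0 9.2
-47.0 0.0 5.0 9.2
-45.0 0.0 5.0 9.2
-43.0 0.0 7.5 9.1
-41.0 0.0 12.5 8.7
-39.0 0.0 17.5 8.1
-37.0 0.0 22.5 7.6
-35.0 0.0 27.5 6.9
-33.0 0.0 30.0 6.5
-31.0 0.0 30.0 6.5
-29.0 0.0 30.0 6.5
-27.0 0.0 30.0 6.5
-25.0 0.0 30.0 6.5
-23.0 0.0 30.0 6.5
-21.0 0.0 30.0 6.5
-19.0 0.0 30.0 6.5
-17.0 0.0 30.0 6.5
-15.0 0.0 30.0 6.5
-13.0 0.0 30.0 6.5
-11.0 0.0 30.0 6.5
-9.0 0.0 30.0 6.5
-7.0 0.0 30.0 6.5
-5.0 1.0 35.0 5.9
-3.0 2.0 40.0 6.0
-1.0 4.0 45.0 5.5
-1.0 6.0 45.0 4.6
0.0 8.0 45.0 4.0
0.0 10.0 45.0 3.8
1.0 12.0 45.0 4.2
3.0 14.0 45.0 4.6
4.0 16.0 42.5 5.3
6.0 18.0 37.5 5.9
8.0 20.0 32.5 6.1
10.0 22.0 27.5 6.6
12.0 22.0 22.5 6.1
14.0 22.0 17.5 6.2
16.0 22.0 17.5 6.3
18.0 22.0 17.5 6.8
20.0 22.0 17.5 7.7
22.0 22.0 17.5 8.8
24.0 22.0 17.5 10.2
26.0 22.0 17.5 11.7
28.0 22.0 17.5 13.3
30.0 22.0 17.5 14.9
32.0 22.0 17.5 16.7
34.0 22.0 17.5 18.2
36.0 22.0 17.5 19.0
38.0 22.0 17.5 19.9
40.0 22.0 17.5 20.9
42.0 22.0 17.5 21.1
44.0 22.0 17.5 21.0
46.0 22.0 17.5 21.1
48.0 22.0 17.5 21.4
50.0 22.0 17.5 21.8
52.0 22.0 17.5 22.4
54.0 22.0 17.5 23.1
56.0 22.0 17.5 24.0
58.0 22.0 17.5 24.9
60.0 22.0 12.5 29.8
62.0 22.0 7.5 34.9
64.0 21.0 2.5 39.2
```

>>> {"name": "play_rows", "arguments": {"commands": [[[-0.003,0.019,-0.01],[0,0,0]],[[-0.0065,0.038,-0.02],[0,0,0]],[[-0.0065,0.038,-0.04],[0,0,0]],[[-0.0065,0.038,-0.055],[0,0,0]],[[-0.0065,0.038,-0.065],[0,0,0]],[[-0.0065,0.038,-0.075],[0,0,0]],[[-0.0065,0.038,-0.085],[0,0,0]],[[-0.0065,0.038,-0.093],[0,0,0]],[[-0.0065,0.038,-0.093],[0,0,0]],[[-0.0065,0.038,-0.093],[0,0,0]]], "gripper": 0.06}}

```text
time_s: 3.45
position: [0.4635, 0.1983, 0.2267]
tcp_rot: [[0.966, 0.0, 0.257], [-0.257, 0.0, 0.966], [0.0, -1.0, 0.0]]
force: [-0.3, 0.6, -0.1]
opening: 0.688
```

```bash
cat > wl.py <<'E'
import sys,cv2,numpy as np
from rig import *
def look(name):
    s=read_state(); w=capture("wrist"); T=np.eye(4);T[:3,:3]=s["tcp_rot"];T[:3,3]=s["position"];w["T"]=T@w["hand_eye"]
    np.savez(name+".npz",**w); cv2.imwrite(f"pics/{name}.png",w["frame"][:,:,::-1]); return s,w
E
python3 - <<'E'
from wl import *
s,w=look("w2"); print(s["time_s"],s["position"],s["force"],s["moment"],s["opening"])
E
```

```text
3.45 [0.46351075 0.19834091 0.22673832] [-0.25626631  0.59200216 -0.0762981 ] [-0.13032874  0.06746341 -0.02237624] 0.6875894267858204
```

View pics/w2.png

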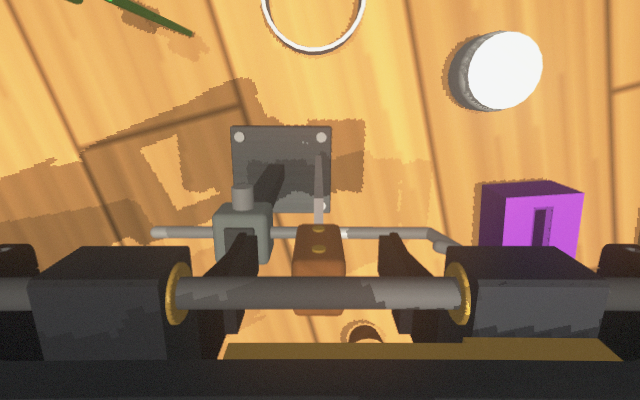

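The wrist view shows the grip (320,255) midway between the fingers (235 and 400), clear of the post. I'll close now.

>>> {"name": "play_rows", "arguments": {"commands": [[[0,0,0],[0,0,0]],[[0,0,0],[0,0,0]],[[0,0,0],[0,0,0]],[[0,0,0],[0,0,0]],[[0,0,0],[0,0,0]],[[0,0,0],[0,0,0]],[[0,0,0],[0,0,0]],[[0,0,0],[0,0,0]]], "gripper": 0.0}}

```text
time_s: 4.5
position: [0.4633, 0.1984, 0.2266]
tcp_rot: [[0.966, 0.0, 0.257], [-0.257, 0.0, 0.966], [0.0, -1.0, 0.0]]
force: [0.2, -0.1, 0.1]
opening: 0.253
```

Gripped at 22 mm opening with about zero force. I'll lift 9.5 mm and tabulate the path as shifts from this pose.

>>> {"name": "play_rows", "arguments": {"commands": [[[0,0,0.001],[0,0,0]],[[0,0,0.002],[0,0,0]],[[0,0,0.0035],[0,0,0]],[[0,0,0.005],[0,0,0]],[[0,0,0.0065],[0,0,0]],[[0,0,0.008],[0,0,0]],[[0,0,0.0095],[0,0,0]],[[0,0,0.0095],[0,0,0]],[[0,0,0.0095],[0,0,0]]]}}

```text
time_s: 5.62
position: [0.4632, 0.1983, 0.236]
tcp_rot: [[0.966, -0.0, 0.257], [-0.257, -0.0, 0.966], [-0.0, -1.0, -0.0]]
force: [0.2, 1.0, -2.7]
opening: 0.251
```

```bash
cat > tab.py <<'E'
import numpy as np
from plan import clr
W=[(-62.7,0,0),(-60,0,0),(-55,0,4),(-50,0,8),(-45,0,12),(-41,0,16),(-37,0,20),(-33,0,24),(-29,0,27),(-26,0,30),
(-22,0,30),(-18,0,30),(-14,0,30),(-10,0,30),(-7,0,30),(-6,.5,33),(-5,1,36),(-3.5,2,39),(-2,3,42),(-1.2,4,43),
(-1,6,43),(-.5,7.5,43),(0,9,43),(.5,10.5,43),(1,12,43),(2,13.2,43),(3,14.5,43),(4.5,16,41),(6,18,38),(7,19,35),
(9,21,31),(10,22,27),(12,22,23),(15,22,19),(19,22,17),(24,23,17),(30,26,17),(38,30,14),(46,36,9),(60,45,0)]
h=np.array([.967,-.255]);n=np.array([.255,.967]); base=np.array(W[0],float)
for k,(s,z,t) in enumerate(W):
    r=np.radians(t); ds=(s+62.7)-61*np.sin(r); dz=z+61*(np.cos(r)-1)
    c=float(clr(np.array([s]),np.array([z]),r)[0])
    if k%10==0: print()
    print(k,(s,z,t),"clr %.1f"%c,"xyz mm",np.round([ds*h[0],ds*h[1],dz],1),"rot",np.round([-r*n[0],-r*n[1]],3))
E
python3 tab.py
```

```text
0 (-62.7, 0, 0) clr 9.5 xyz mm [ 0. -0.  0.] rot [-0. -0.]
1 (-60, 0, 0) clr 9.5 xyz mm [ 2.6 -0.7  0. ] rot [-0. -0.]
2 (-55, 0, 4) clr 9.3 xyz mm [ 3.3 -0.9 -0.1] rot [-0.018 -0.068]
3 (-50, 0, 8) clr 9.0 xyz mm [ 4.1 -1.1 -0.6] rot [-0.036 -0.135]
4 (-45, 0, 12) clr 8.7 xyz mm [ 4.9 -1.3 -1.3] rot [-0.053 -0.203]
5 (-41, 0, 16) clr 8.3 xyz mm [ 4.7 -1.2 -2.4] rot [-0.071 -0.27 ]
6 (-37, 0, 20) clr 7.9 xyz mm [ 4.7 -1.2 -3.7] rot [-0.089 -0.338]
7 (-33, 0, 24) clr 7.4 xyz mm [ 4.7 -1.2 -5.3] rot [-0.107 -0.405]
8 (-29, 0, 27) clr 6.9 xyz mm [ 5.8 -1.5 -6.6] rot [-0.12  -0.456]
9 (-26, 0, 30) clr 6.5 xyz mm [ 6.  -1.6 -8.2] rot [-0.134 -0.506]

10 (-22, 0, 30) clr 6.5 xyz mm [ 9.9 -2.6 -8.2] rot [-0.134 -0.506]
11 (-18, 0, 30) clr 6.5 xyz mm [13.7 -3.6 -8.2] rot [-0.134 -0.506]
12 (-14, 0, 30) clr 6.5 xyz mm [17.6 -4.6 -8.2] rot [-0.134 -0.506]
13 (-10, 0, 30) clr 6.5 xyz mm [21.5 -5.7 -8.2] rot [-0.134 -0.506]
14 (-7, 0, 30) clr 6.5 xyz mm [24.4 -6.4 -8.2] rot [-0.134 -0.506]
15 (-6, 0.5, 33) clr 6.1 xyz mm [22.7 -6.  -9.3] rot [-0.147 -0.557]
16 (-5, 1, 36) clr 5.8 xyz mm [ 21.1  
[... 939 characters left out ...]
, 21, 31) clr 6.4 xyz mm [ 39.  -10.3  12.3] rot [-0.138 -0.523]
31 (10, 22, 27) clr 6.5 xyz mm [ 43.5 -11.5  15.4] rot [-0.12  -0.456]
32 (12, 22, 23) clr 6.1 xyz mm [ 49.2 -13.   17.2] rot [-0.102 -0.388]
33 (15, 22, 19) clr 6.0 xyz mm [ 55.9 -14.7  18.7] rot [-0.085 -0.321]
34 (19, 22, 17) clr 7.3 xyz mm [ 61.8 -16.3  19.3] rot [-0.076 -0.287]
35 (24, 23, 17) clr 11.0 xyz mm [ 66.6 -17.6  20.3] rot [-0.076 -0.287]
36 (30, 26, 17) clr 17.4 xyz mm [ 72.4 -19.1  23.3] rot [-0.076 -0.287]
37 (38, 30, 14) clr 26.8 xyz mm [ 83.1 -21.9  28.2] rot [-0.062 -0.236]
38 (46, 36, 9) clr 34.1 xyz mm [ 95.9 -25.3  35.2] rot [-0.04  -0.152]
39 (60, 45, 0) clr 46.0 xyz mm [118.7 -31.3  45. ] rot [-0. -0.]
```

Force z of -2.7 N is just the template's weight, so it hangs free. Now out and leaning to 30°.

>>> {"name": "play_rows", "arguments": {"commands": [[[0.0026,-0.0007,0],[0,0,0]],[[0.0033,-0.0009,-0.0001],[-0.018,-0.068,0]],[[0.0041,-0.0011,-0.0006],[-0.036,-0.135,0]],[[0.0049,-0.0013,-0.0013],[-0.053,-0.203,0]],[[0.0047,-0.0012,-0.0024],[-0.071,-0.27,0]],[[0.0047,-0.0012,-0.0037],[-0.089,-0.338,0]],[[0.0047,-0.0012,-0.0053],[-0.107,-0.405,0]],[[0.0058,-0.0015,-0.0066],[-0.12,-0.456,0]],[[0.006,-0.0016,-0.0082],[-0.134,-0.506,0]],[[0.006,-0.0016,-0.0082],[-0.134,-0.506,0]]]}}

```text
time_s: 6.88
position: [0.4682, 0.1967, 0.2271]
tcp_rot: [[0.838, 0.481, 0.256], [-0.222, -0.129, 0.967], [0.498, -0.867, -0.001]]
force: [0.3, -0.5, -1.5]
opening: 0.249
```

```bash
python3 - <<'E'
from wl import *
s,w=look("w3"); print(s["time_s"],s["position"],s["tcp_rot"],s["force"],s["moment"],s["opening"],s["joint_positions"])
c=capture("scene"); np.savez("scene1.npz",**c)
w=w["frame"][100:300,160:560,::-1]; a=cv2.resize(c["frame"][110:230,330:430,::-1],(480,576),interpolation=cv2.INTER_CUBIC)
b=cv2.resize(w,(320,160)); b=np.vstack([b,np.zeros((416,320,3),np.uint8)])
cv2.imwrite("pics/c3.png",np.hstack([a,b]))
E
```

```text
6.875 [0.46817169 0.1966553  0.22709307] [[ 0.83849463  0.48093424  0.25618161]
 [-0.22159139 -0.12856039  0.96662789]
 [ 0.49781926 -0.86727993 -0.00122631]] [ 0.30425137 -0.45878158 -1.51685787] [0.03512685 0.60282061 0.0334731 ] 0.24857643970721288 [ 19.07697017  19.45991589 115.72264635 -41.16892849  25.04666385
  68.61419625]
```

View pics/c3.png

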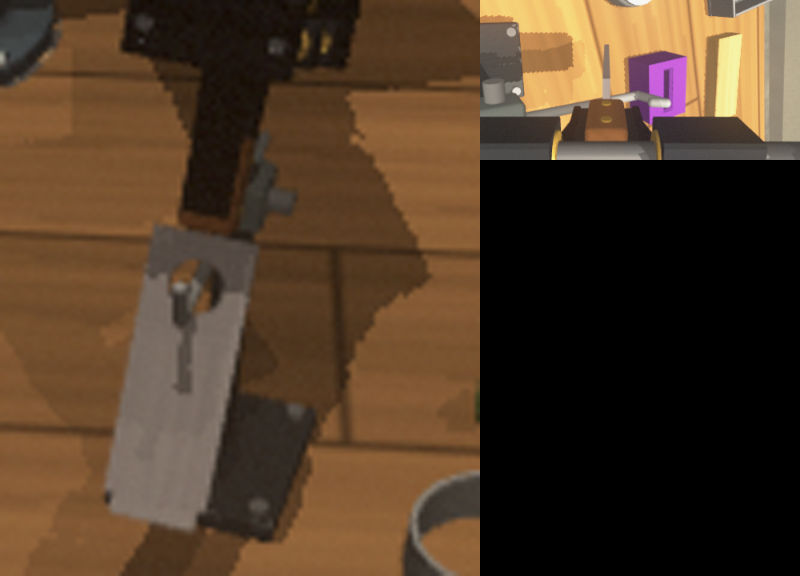

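The scene crop shows the template leant back, with the rod through the hole (190,285) clear of its edge. The wrist inset shows the barb ahead. I'll go on out towards the bend and meanwhile work out the best lean angle.

>>> {"name": "play_rows", "arguments": {"commands": [[[0.0035,-0.0009,0],[0,0,0]],[[0.0075,-0.002,0],[0,0,0]],[[0.011,-0.0029,0],[0,0,0]],[[0.0145,-0.0038,0],[0,0,0]],[[0.0165,-0.0044,0],[0,0,0]],[[0.0184,-0.0048,0],[0,0,0]],[[0.0184,-0.0048,0],[0,0,0]],[[0.0184,-0.0048,0],[0,0,0]]]}}

```text
time_s: 7.98
position: [0.4875, 0.192, 0.2278]
tcp_rot: [[0.837, 0.483, 0.257], [-0.223, -0.128, 0.966], [0.5, -0.866, 0.0]]
force: [-0.5, -0.5, -2.3]
opening: 0.246
```

```bash
python3 - <<'E'
from wl import *
from plan import clr
s=read_state(); print(s["time_s"],s["position"],s["force"],s["moment"],s["joint_positions"])
for t in (30,34,36,38,40,43):
    r=np.radians(t); S=np.arange(-6,8,.5); row=[]
    for z in np.arange(0,20,2.):
        c=clr(S,np.full(len(S),z),r); k=c.argmax(); row.append((S[k],round(c[k],1)))
    print(t,row)
E
```

```text
7.975 [0.48750862 0.19195491 0.22778914] [-0.47094825 -0.53911567 -2.33711456] [ 0.02072869  0.60448489 -0.00804986] [ 17.56221162  20.25237122 114.0172039  -39.41902592  24.93951711
  65.54852525]
30 [(np.float64(-5.0), np.float64(6.5)), (np.float64(-4.0), np.float64(5.5)), (np.float64(-3.5), np.float64(4.3)), (np.float64(-2.5), np.float64(3.1)), (np.float64(-1.0), np.float64(2.1)), (np.float64(1.0), np.float64(2.1)), (np.float64(2.5), np.float64(2.8)), (np.float64(4.0), np.float64(3.5)), (np.float64(5.0), np.float64(4.3)), (np.float64(6.5), np.float64(5.0))]
34 [(np.float64(-5.0), np.float64(5.9)), (np.float64(-3.5), np.float64(5.9)), (np.float64(-3.0), np.float64(4.5)), (np.float64(-2.0), np.float64(3.4)), (np.float64(-0.5), np.float64(2.6)), (np.float64(0.5), np.float64(2.6)), (np.float64(2.0), np.float64(3.4)), (np.float64(3.5), np.float64(4.1)), (np.float64(5.0), np.float64(4.8)), (np.float64(6.5), np.float64(5.5))]
36 [(np.float64(-6.0), np.float64(5.6)), (np.float64(-3.0), np.float64(6.0)), (np.float64(-2.5), np.float64(4.8)), (np.float64(-1.5), np.float64(3.6)), (np.float64(
[... 611 characters left out ...]
)), (np.float64(-2.5), np.float64(6.4)), (np.float64(-2.0), np.float64(5.2)), (np.float64(-1.0), np.float64(4.0)), (np.float64(-0.5), np.float64(3.4)), (np.float64(0.5), np.float64(3.4)), (np.float64(1.5), np.float64(3.9)), (np.float64(3.0), np.float64(4.5)), (np.float64(4.5), np.float64(5.1)), (np.float64(5.5), np.float64(5.8))]
43 [(np.float64(-5.0), np.float64(4.3)), (np.float64(-2.0), np.float64(6.3)), (np.float64(-1.5), np.float64(5.5)), (np.float64(-1.0), np.float64(4.5)), (np.float64(-0.5), np.float64(3.8)), (np.float64(0.5), np.float64(3.8)), (np.float64(1.5), np.float64(4.1)), (np.float64(2.5), np.float64(4.7)), (np.float64(4.0), np.float64(5.3)), (np.float64(5.5), np.float64(5.9))]
```

>>> {"name": "play_rows", "arguments": {"commands": [[[-0.0009,0.0002,-0.0006],[-0.007,-0.026,0]],[[-0.0017,0.0004,-0.0011],[-0.013,-0.051,0]],[[-0.0025,0.0006,-0.0018],[-0.02,-0.076,0]],[[-0.0033,0.0008,-0.0024],[-0.027,-0.101,0]],[[-0.0043,0.0011,-0.0034],[-0.04,-0.152,0]],[[-0.0052,0.0013,-0.0045],[-0.053,-0.203,0]],[[-0.0052,0.0013,-0.0042],[-0.058,-0.219,0]],[[-0.0052,0.0013,-0.0042],[-0.058,-0.219,0]],[[-0.0052,0.0013,-0.0042],[-0.058,-0.219,0]]]}}

```text
time_s: 9.1
position: [0.4858, 0.1987, 0.2353]
tcp_rot: [[0.717, 0.646, 0.261], [-0.191, -0.179, 0.965], [0.67, -0.742, -0.005]]
force: [0.4, -0.9, -1.4]
opening: 0.249
```

```bash
python3 - <<'E'
from wl import *
s,w=look("w4"); print(s["time_s"],s["position"],s["tcp_rot"],s["force"],s["moment"],s["joint_positions"])
c=capture("scene"); np.savez("scene2.npz",**c)
a=cv2.resize(c["frame"][130:210,350:410,::-1],(360,480),interpolation=cv2.INTER_CUBIC)
b=cv2.resize(w["frame"][150:300,240:440,::-1],(440,330),interpolation=cv2.INTER_CUBIC)
b=np.vstack([b,np.zeros((150,440,3),np.uint8)])
cv2.imwrite("pics/c4.png",np.hstack([a,b]))
E
```

```text
9.1 [0.48580533 0.19871698 0.23533286] [[ 0.71729995  0.64586374  0.26142073]
 [-0.19080566 -0.17877074  0.96521201]
 [ 0.67012982 -0.74222709 -0.00499778]] [ 0.42817949 -0.86542058 -1.39914511] [ 0.01382761  0.66041968 -0.05918436] [ 22.85285939  21.92031642 119.07134915 -81.96610508  24.81493136
 111.13373667]
```

View pics/c4.png

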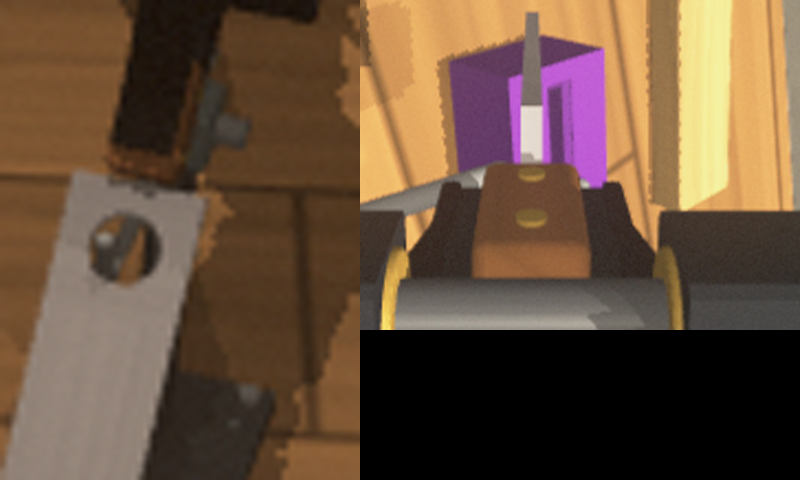

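In the wrist picture the grip is held square. In the scene crop the hook's rod shows through the hole (120,245), close to its left edge. Joint 4 stopped at its limit (-82°), so the last pose was not reached: the hole sits about 15 mm up and 6 mm to the side, with hardly any force. I'll ease back with a small step and see what frame the command now holds.

>>> {"name": "play_rows", "arguments": {"commands": [[[0.0015,-0.0012,0.0012],[0.0045,0.017,0]],[[0.003,-0.0023,0.0024],[0.009,0.034,0]],[[0.003,-0.0023,0.0024],[0.009,0.034,0]]]}}

```text
time_s: 9.57
position: [0.4886, 0.1963, 0.2376]
tcp_rot: [[0.739, 0.62, 0.262], [-0.198, -0.172, 0.965], [0.643, -0.765, -0.005]]
force: [0.6, 0.4, -1.2]
opening: 0.249
```

```bash
cat > hole.py <<'E'
from wl import *
def hole(s=None):
    s=s or read_state(); R=s["tcp_rot"];p=s["position"]+.061*R[:,1]
    h=np.array([.967,-.2545]);n=np.array([.2545,.967]); O=np.array([.465,.198])
    q=p[:2]-O
    return np.round([(q@h-.061)*1e3,(p[2]-.175)*1e3,(q@n+.0006)*1e3,np.degrees(np.arccos(-R[2,1])),np.degrees(np.arctan2(R[1,2],R[0,2])-np.pi/2)],1)
if __name__=="__main__":
    s=read_state(); print(s["time_s"],"hole s,z,n,lean,yaw",hole(s),"F",s["force"].round(1),"M",s["moment"].round(2),"q",s["joint_positions"].round(1),s["position"].round(4))
E
python3 hole.py
```

```text
9.575 hole s,z,n,lean,yaw [  1.5  15.9   4.4  40.1 -15.2] F [ 0.6  0.4 -1.2] M [ 0.12  0.82 -0.05] q [ 21.7  21.1 117.9 -73.4  23.9 101.7] [0.4886 0.1963 0.2376]
```

The command follows the reached pose, so shifts are true again. I'll continue out and centre sideways.

>>> {"name": "play_rows", "arguments": {"commands": [[[0.0022,-0.0017,0.0016],[0.0058,0.022,0]],[[0.0044,-0.0034,0.0033],[0.0116,0.044,0]],[[0.0068,-0.0052,0.0054],[0.0194,0.0735,0]],[[0.0092,-0.007,0.0075],[0.0271,0.103,0]],[[0.0092,-0.007,0.0075],[0.0271,0.103,0]]]}}

```text
time_s: 10.2
position: [0.4979, 0.189, 0.2451]
tcp_rot: [[0.801, 0.538, 0.263], [-0.215, -0.152, 0.965], [0.559, -0.829, -0.006]]
force: [0.1, -0.3, -1.0]
opening: 0.25
```

```bash
python3 hole.py
```

```text
10.2 hole s,z,n,lean,yaw [  7.2  19.5  -0.3  34.  -15.2] F [ 0.1 -0.3 -1. ] M [0.05 0.66 0.03] q [ 18.3  19.3 113.9 -47.4  25.1  73.2] [0.4979 0.189  0.2451]
```

>>> {"name": "play_rows", "arguments": {"commands": [[[0.0022,-0.0006,0.0016],[0.0066,0.0253,0]],[[0.0044,-0.0011,0.0032],[0.0133,0.0506,0]],[[0.0066,-0.0017,0.0048],[0.0222,0.0844,0]],[[0.0089,-0.0023,0.0063],[0.0311,0.1181,0]],[[0.0146,-0.0038,0.0086],[0.0489,0.1857,0]],[[0.0146,-0.0038,0.0086],[0.0489,0.1857,0]]]}}

```text
time_s: 10.95
position: [0.5132, 0.185, 0.2538]
tcp_rot: [[0.889, 0.376, 0.262], [-0.238, -0.109, 0.965], [0.392, -0.92, -0.008]]
force: [0.9, -0.1, -1.4]
opening: 0.253
```

```bash
python3 hole.py
```

```text
10.95 hole s,z,n,lean,yaw [ 12.8  22.7  -0.3  23.1 -15.2] F [ 0.9 -0.1 -1.4] M [ 0.    0.4  -0.02] q [ 14.   19.1 105.9 -19.4  36.4  42.8] [0.5132 0.185  0.2538]
```

>>> {"name": "play_rows", "arguments": {"commands": [[[0.0034,-0.0009,0.0008],[0.0089,0.0338,0]],[[0.0067,-0.0018,0.0015],[0.0177,0.0675,0]],[[0.0126,-0.0034,0.0022],[0.0266,0.1012,0]],[[0.0174,-0.0046,0.0032],[0.0266,0.1012,0]],[[0.0232,-0.0062,0.0067],[0.0266,0.1012,0]],[[0.033,-0.0088,0.013],[0.0266,0.1012,0]],[[0.043,-0.0115,0.02],[0.0266,0.1012,0]],[[0.053,-0.0142,0.028],[0.04,0.15,0]],[[0.068,-0.018,0.037],[0.07,0.27,0]],[[0.068,-0.018,0.037],[0.07,0.27,0]]]}}

```text
time_s: 12.2
position: [0.5843, 0.1664, 0.2921]
tcp_rot: [[0.958, 0.121, 0.26], [-0.257, -0.041, 0.966], [0.128, -0.992, -0.008]]
force: [0.0, -0.4, -2.3]
opening: 0.251
```

```bash
python3 - <<'E'
from hole import *
s=read_state();print(s["time_s"],hole(s),s["force"].round(2),s["moment"].round(2),s["position"],s["tcp_rot"].round(3).tolist())
c=capture("scene");np.savez("scene3.npz",**c)
a=cv2.resize(c["frame"][110:270,230:430,::-1],(800,600)[:2],interpolation=cv2.INTER_CUBIC);cv2.imwrite("pics/c5.png",a)
E
```

```text
12.2 [ 70.1  56.6  -0.1   7.3 -15.1] [ 0.03 -0.39 -2.34] [-0.06  0.21 -0.04] [0.58426204 0.16642834 0.2920871 ] [[0.958, 0.121, 0.26], [-0.257, -0.041, 0.966], [0.128, -0.992, -0.008]]
```

View pics/c5.png

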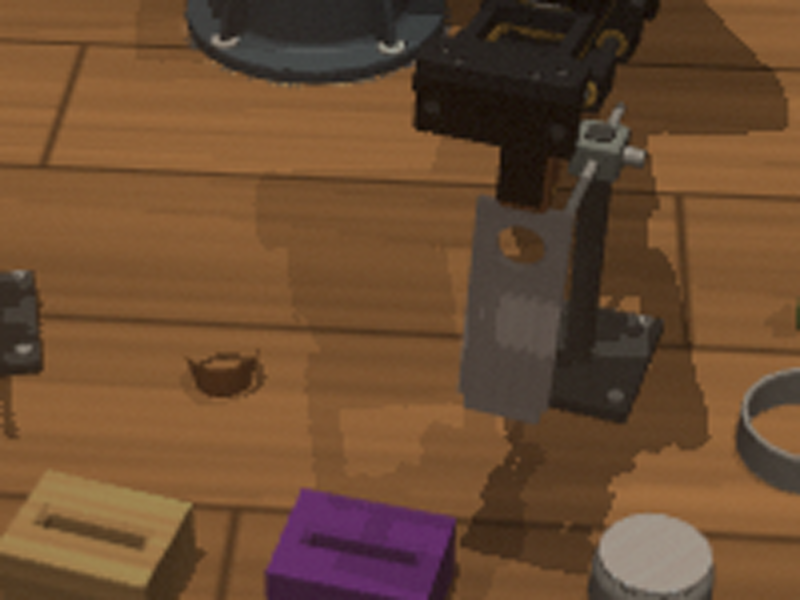

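The scene crop shows the template clear of the hook, its hole (520,242) empty and the hook behind it. The wooden block's slot is at (95,525). I'll measure the slot in both stored views, and the template's plane in the hand.

```bash
cat > slot.py <<'E'
import numpy as np,cv2
from h import *
def slot(c,roi,T=None,bright=None):
    """block-top outline and slot outline projected on z=.05"""
    x0,x1,y0,y1=roi; f=c["frame"][y0:y1,x0:x1]; C=cloud(c,T)[y0:y1,x0:x1]
    top=((C[...,2]>.042)&(C[...,2]<.062)).astype(np.uint8)
    cs,_=cv2.findContours(top,cv2.RETR_EXTERNAL,cv2.CHAIN_APPROX_NONE); k=max(cs,key=cv2.contourArea)
    full=np.zeros_like(top);cv2.drawContours(full,[cv2.convexHull(k)],-1,1,-1)
    inner=cv2.erode(full,np.ones((3,3),np.uint8),iterations=max(2,int(np.sqrt(full.sum())*.1)))
    g=cv2.cvtColor(f,cv2.COLOR_RGB2GRAY).astype(float); med=np.median(g[inner>0])
    dark=((g<.72*med)&(inner>0)).astype(np.uint8)
    cs,_=cv2.findContours(dark,cv2.RETR_EXTERNAL,cv2.CHAIN_APPROX_NONE); d=max(cs,key=cv2.contourArea)
    for n,q in (("block",k),("slot",d)):
        p=onplane(c,q.reshape(-1,2)+[x0,y0],.05,T)[:,:2]*1000
        r=cv2.minAreaRect(p.astype(np.float32)); print(n,np.round(r[0],1),np.round(r[1],1),round(r[2],1),"area px",cv2.contourArea(q))
E
python3 - <<'E'
from slot import *
t=dict(np.load("top0.npz"));s=dict(np.load("scene0.npz"))
slot(t,(335,390,148,195)); slot(s,(225,285,230,285)); slot(dict(np.load("scene3.npz")),(225,285,230,285))
# template plate in scene3
c=dict(np.load("scene3.npz"));C=cloud(c)[155:220,345:378].reshape(-1,3)
m=(C[:,2]>.12)&(C[:,2]<.24)&(C[:,0]>.57)&(C[:,0]<.62);p=C[m];ctr=p.mean(0);nv=np.linalg.svd(p-ctr)[2][2];nv*=np.sign(nv[0])
print("plate n",nv.round(3),"lean",np.degrees(np.arcsin(nv[2])).round(2),"yaw",np.degrees(np.arctan2(nv[1],nv[0])).round(1),m.sum(),np.abs((p-ctr)@nv).mean())
E
```

```text
block [648.8 -63.3] [90.1 71.7] 76.0 area px 831.5
slot [651.4 -63.4] [59.6 10.5] 74.1 area px 57.0
block [654.7 -61.8] [93.2 77.1] 75.9 area px 992.0
slot [654.  -63.3] [62.2  9.8] 76.5 area px 66.0
block [655.  -61.6] [93.8 77.5] 75.9 area px 994.0
slot [654.  -63.3] [62.2  9.8] 76.5 area px 63.0
plate n [ 0.959 -0.253  0.128] lean 7.34 yaw -14.8 1039 0.0013310344089955066
```

```bash
python3 - <<'E'
from rig import *; import numpy as np
from scipy.spatial.transform import Rotation as Rn
s=read_state();a=np.radians(-14.1);x=np.array([np.cos(a),np.sin(a),0]);y=np.array([0,0,-1.]);R=np.c_[x,y,np.cross(x,y)]
print(Rn.from_matrix(R@s["tcp_rot"].T).as_rotvec().round(4), np.array([.6515,-.0633,.262])-s["position"])
E
```

```text
[0.0405 0.1175 0.0157] [ 0.06997819 -0.23004406 -0.02875092]
```

>>> {"name": "play_rows", "arguments": {"commands": [[[0.005,-0.015,0.0],[0.008,0.0235,0.003]],[[0.014,-0.045,0.0],[0.016,0.047,0.006]],[[0.026,-0.085,0.0],[0.024,0.0705,0.009]],[[0.038,-0.125,0.0],[0.032,0.094,0.0125]],[[0.05,-0.165,0.0],[0.0405,0.1175,0.0157]],[[0.06,-0.2,0.0],[0.0405,0.1175,0.0157]],[[0.067,-0.22,-0.01],[0.0405,0.1175,0.0157]],[[0.07,-0.23,-0.02],[0.0405,0.1175,0.0157]],[[0.07,-0.23,-0.029],[0.0405,0.1175,0.0157]],[[0.07,-0.23,-0.029],[0.0405,0.1175,0.0157]]]}}

```text
time_s: 13.5
position: [0.6487, -0.0609, 0.2598]
tcp_rot: [[0.971, -0.007, 0.241], [-0.241, 0.002, 0.971], [-0.007, -1.0, 0.0]]
force: [0.3, -0.5, -2.6]
opening: 0.254
```

>>> {"name": "play_rows", "arguments": {"commands": [[[0,0,0],[0,0,0]],[[0,0,0],[0,0,0]],[[0,0,0],[0,0,0]]]}}

```text
time_s: 13.88
position: [0.6502, -0.0623, 0.2618]
tcp_rot: [[0.97, -0.002, 0.241], [-0.241, 0.0, 0.97], [-0.002, -1.0, -0.0]]
force: [0.1, -0.0, -2.3]
opening: 0.249
```

```bash
python3 - <<'E'
from wl import *
s,w=look("w6"); print(s["time_s"],s["position"],s["tcp_rot"].round(4).tolist(),s["force"],s["opening"])
cv2.imwrite("pics/c6.png",cv2.resize(w["frame"][60:300,200:440,::-1],(600,600),interpolation=cv2.INTER_CUBIC))
E
```

```text
13.875 [ 0.6501756  -0.06228677  0.26184193] [[0.9704, -0.0022, 0.2415], [-0.2415, 0.0004, 0.9704], [-0.0022, -1.0, -0.0001]] [ 0.06234844 -0.04418627 -2.32116755] 0.24857663515373896
```

View pics/c6.png

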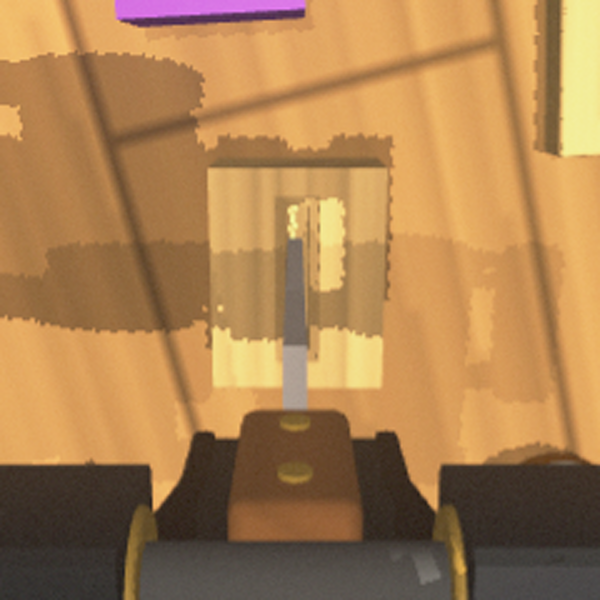

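The wrist crop shows the plate edge-on (295,250) above the wooden block (top spans 209–385). The slot spans roughly columns 278–320 and rows 200–360. I'll measure the offsets.

```bash
python3 - <<'E'
from slot import *
w=dict(np.load("w6.npz"));T=w["T"];C=cloud(w,T)
u,v=np.meshgrid(np.arange(640),np.arange(400))
a=np.radians(-14.1);h=np.array([np.cos(a),np.sin(a)]);n=np.array([-h[1],h[0]])
tcp=np.array([.65018,-.06229]); S=lambda p:((p[...,:2]-tcp)@h*1e3,(p[...,:2]-tcp)@n*1e3)
m=(C[...,2]>.044)&(C[...,2]<.057)&(u>270)&(u<370)&(v>110)&(v<225)
s,t=S(C[m]); r=cv2.minAreaRect((C[m][:,:2]*1000).astype(np.float32)); print("block",np.round(r[0],1),np.round(r[1],1),r[2],"rel s",(s.min()+s.max())/2,s.min(),s.max(),"t",t.min(),t.max(),np.median(C[m][:,2]))
# slot: deeper points inside block footprint
sa,ta=S(C); k=(C[...,2]>.0)&(C[...,2]<.040)&(np.abs(sa)<30)&(np.abs(ta)<42)&(u>290)&(u<340)&(v>120)&(v<215)
print("deep",k.sum())
# row profile s of height along few rows, seen at block top rows beyond plate tip, rows 138-152
for row in (140,144,148,152,156,165,175,185,195,200):
    q=C[row,300:345]; print(row,[f"{x*1e3:.0f}" for x in q[:,2]])
g=cv2.cvtColor(w["frame"],cv2.COLOR_RGB2GRAY)
for row in (195,200): print(row,g[row,300:345].tolist())
o=onplane(w,[[300,200],[344,200]],.05,T);print(S(o))
# plate bottom strip: high points on edge
k=(C[...,2]>.075)&(C[...,2]<.16)&(u>300)&(u<340)&(v>140)&(v<240); 
for zl in (.08,.1,.12,.14):
    kk=k&(C[...,2]>zl)&(C[...,2]<zl+.02); s,t=S(C[kk]); 
    if kk.any(): print("plate",zl,kk.sum(),"s",s.min().round(1),s.max().round(1),s.mean().round(2),"t",t.mean().round(1),"z",C[kk][:,2].min().round(4))
E
```

```text
block [649.9 -63.6] [90.5 70.1] 76.16595458984375 rel s 0.10175907551988317 -35.102026336937925 35.30554448797769 t -46.67552787445458 43.97551748812257 0.049080744062347026
deep 236
140 ['49', '50', '51', '50', '49', '50', '48', '50', '49', '50', '49', '48', '46', '47', '48', '47', '47', '46', '46', '47', '47', '48', '46', '47', '47', '46', '48', '49', '49', '48', '49', '49', '50', '49', '49', '51', '50', '50', '51', '49', '50', '50', '50', '49', '49']
144 ['48', '49', '50', '51', '48', '49', '50', '49', '47', '49', '48', '48', '45', '45', '9', '10', '10', '8', '9', '10', '8', '9', '10', '11', '44', '46', '48', '49', '51', '48', '49', '49', '49', '48', '49', '48', '49', '50', '48', '49', '49', '50', '50', '48', '50']
148 ['49', '49', '49', '49', '50', '49', '50', '50', '50', '49', '49', '47', '46', '46', '9', '8', '10', '10', '9', '10', '8', '10', '8', '13', '45', '46', '48', '48', '47', '49', '49', '49', '51', '48', '49', '49', '48', '49', '48', '50', '48', '49', '49', '49', '49']
152 ['49', '48', '49', '49', 'nan', '50', '47', '50', '49', '48', '49', 'nan', '46', '45', '10', '8', 
[... 1882 characters left out ...]
, 140, 141, 190, 199, 160, 148, 148, 128, 157, 160, 132, 110, 107, 107, 109, 106, 107, 103, 105, 104, 116, 162, 167, 168, 178, 206, 210, 208, 210, 207, 206, 203, 202, 197, 195, 200, 214, 218, 222, 221, 221, 219]
200 [213, 211, 210, 210, 214, 216, 219, 219, 218, 216, 193, 180, 181, 170, 166, 165, 165, 165, 163, 163, 163, 161, 159, 161, 169, 165, 167, 183, 208, 210, 208, 207, 210, 207, 203, 201, 200, 195, 202, 214, 218, 219, 221, 220, 218]
(array([-18.72732226,  26.44246716]), array([-30.63872891, -30.39721046]))
plate 0.08 6 s -3.0 1.3 -0.83 t 24.2 z 0.097
plate 0.1 25 s -2.9 1.3 -0.8 t 24.2 z 0.1012
plate 0.12 29 s -2.7 1.2 -0.71 t 24.2 z 0.1205
plate 0.14 41 s -3.2 1.8 -0.85 t 24.3 z 0.1404
```

Plate is 0.8 mm short of TCP and the slot centre is +0.2 mm, so I shift +1.0 mm across the slot and -0.5 mm along it, then lower.

>>> {"name": "play_rows", "arguments": {"commands": [[[0.0008,-0.0007,-0.007],[0,0,0]],[[0.0008,-0.0007,-0.015],[0,0,0]],[[0.0008,-0.0007,-0.022],[0,0,0]],[[0.0008,-0.0007,-0.027],[0,0,0]],[[0.0008,-0.0007,-0.031],[0,0,0]],[[0.0008,-0.0007,-0.034],[0,0,0]],[[0.0008,-0.0007,-0.037],[0,0,0]],[[0.0008,-0.0007,-0.04],[0,0,0]],[[0.0008,-0.0007,-0.043],[0,0,0]],[[0.0008,-0.0007,-0.043],[0,0,0]]]}}

```text
time_s: 15.18
position: [0.6506, -0.0632, 0.218]
tcp_rot: [[0.97, -0.004, 0.242], [-0.242, 0.001, 0.97], [-0.004, -1.0, -0.0]]
force: [0.6, 0.6, -1.8]
opening: 0.25
```

>>> {"name": "play_rows", "arguments": {"commands": [[[0,0,-0.003],[0,0,0]],[[0,0,-0.006],[0,0,0]],[[0,0,-0.01],[0,0,0]],[[0,0,-0.014],[0,0,0]],[[0,0,-0.018],[0,0,0]],[[0,0,-0.022],[0,0,0]],[[0,0,-0.025],[0,0,0]],[[0,0,-0.028],[0,0,0]],[[0,0,-0.03],[0,0,0]],[[0,0,-0.03],[0,0,0]]]}}

```text
time_s: 16.42
position: [0.6507, -0.0632, 0.1882]
tcp_rot: [[0.97, -0.003, 0.242], [-0.242, 0.001, 0.97], [-0.003, -1.0, -0.0]]
force: [0.8, 0.1, -2.3]
opening: 0.248
```

>>> {"name": "play_rows", "arguments": {"commands": [[[0,0,-0.0005],[0,0,0]],[[0,0,-0.001],[0,0,0]],[[0,0,-0.0015],[0,0,0]],[[0,0,-0.0015],[0,0,0]]]}}

```text
time_s: 16.92
position: [0.6508, -0.0633, 0.1868]
tcp_rot: [[0.97, -0.003, 0.242], [-0.242, 0.001, 0.97], [-0.003, -1.0, -0.0]]
force: [0.5, 0.0, -1.7]
opening: 0.255
```

>>> {"name": "play_rows", "arguments": {"commands": [[[0,0,-0.0003],[0,0,0]],[[0,0,-0.0006],[0,0,0]],[[0,0,-0.0009],[0,0,0]],[[0,0,-0.0009],[0,0,0]]]}}

```text
time_s: 17.42
position: [0.6509, -0.0633, 0.1864]
tcp_rot: [[0.97, -0.003, 0.242], [-0.242, 0.001, 0.97], [-0.003, -1.0, -0.0]]
force: [-0.5, 1.0, 1.4]
opening: 0.251
```

The force has turned to +1.4 N, so the template is standing on the slot floor. I'll release and back off upwards.

>>> {"name": "play_rows", "arguments": {"commands": [[[0,0,0],[0,0,0]],[[0,0,0],[0,0,0]],[[0,0,0],[0,0,0]],[[0,0,0],[0,0,0]],[[0,0,0],[0,0,0]],[[0,0,0],[0,0,0]]], "gripper": 0.06}}

```text
time_s: 18.18
position: [0.6508, -0.0633, 0.1859]
tcp_rot: [[0.97, -0.003, 0.242], [-0.242, 0.001, 0.97], [-0.003, -1.0, -0.0]]
force: [1.1, 0.5, -0.6]
opening: 0.684
```

>>> {"name": "play_rows", "arguments": {"commands": [[[0,0,0.005],[0,0,0]],[[0,0,0.015],[0,0,0]],[[0,0,0.03],[0,0,0]],[[0,0,0.05],[0,0,0]],[[0,0,0.08],[0,0,0]],[[0,0,0.11],[0,0,0]],[[-0.03,0.03,0.13],[0,0,0]],[[-0.06,0.06,0.14],[0,0,0]],[[-0.1,0.1,0.14],[0,0,0]],[[-0.1,0.1,0.14],[0,0,0]]]}}

```text
time_s: 19.42
position: [0.5476, 0.0394, 0.3275]
tcp_rot: [[0.971, -0.004, 0.238], [-0.238, 0.001, 0.971], [-0.004, -1.0, 0.0]]
force: [0.4, -0.5, 0.2]
opening: 0.684
```

```bash
python3 - <<'E'
from wl import *
from h import *
c=capture("scene");np.savez("scene4.npz",**c); s0=dict(np.load("scene0.npz"))
s=read_state();print(s["time_s"],s["force"].round(1),s["opening"],s["position"])
cv2.imwrite("pics/c7.png",cv2.resize(c["frame"][110:310,120:440,::-1],(800,500),interpolation=cv2.INTER_CUBIC))
C=cloud(c); u,v=np.meshgrid(np.arange(640),np.arange(400))
a=np.radians(-14);h=np.array([np.cos(a),np.sin(a)]);n=np.array([-h[1],h[0]]);o=np.array([.6505,-.0635])
S=(C[...,:2]-o)@h*1e3;N=(C[...,:2]-o)@n*1e3
m=(C[...,2]>.058)&(C[...,2]<.14)&(abs(S)<20)&(abs(N)<40); p=C[m];ct=p.mean(0);nv=np.linalg.svd(p-ct)[2][2];nv*=np.sign(nv[0])
print("plate n",nv.round(3),"S",S[m].mean(),"N",N[m].min(),N[m].max(),m.sum())
g=(C[...,2]>.14)&(C[...,2]<.23)&(abs(S)<40)&(abs(N)<40); print("grip top z",np.sort(C[g][:,2])[-15:].round(4),"expected .197")
d=np.abs(c["frame"][125:215,190:250].astype(int)-s0["frame"][125:215,190:250]).mean(); print("short diff",d)
E
```

```text
19.475 [ 0.5 -0.3 -0.4] 0.68934144137607 [0.5498241  0.03794904 0.32759254]
plate n [ 0.972 -0.234 -0.   ] S 1.946161927201058 N -24.860345012808594 26.721059118561516 512
grip top z [0.1984 0.1984 0.1986 0.1986 0.1987 0.1988 0.1988 0.1988 0.199  0.199
 0.1991 0.1991 0.1993 0.1994 0.2   ] expected .197
short diff 3.3781481481481483
```

View pics/c7.png

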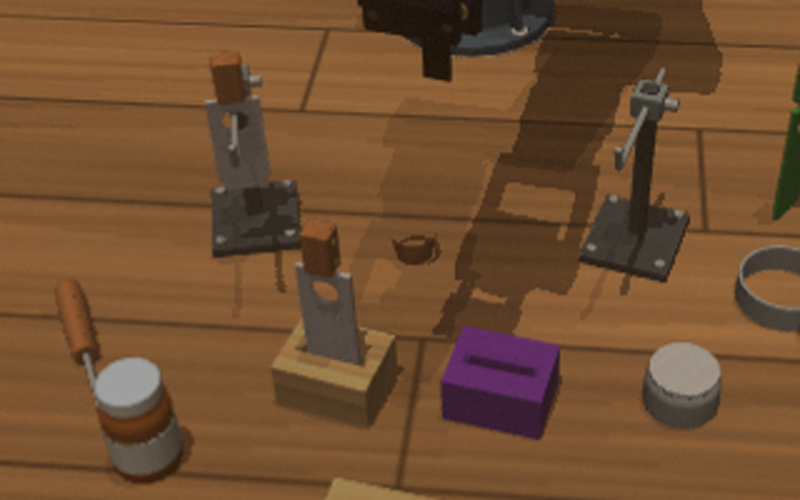

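The template stands upright in the wooden block's slot (330,310). The short one still hangs (235,130) and the rest is unmoved. I'll hand in.

```bash
python3 -c "
from rig import *
print(hand_in())"
```

```text
the job is handed in; nothing more can be done
None
```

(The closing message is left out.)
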